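# Close the slide case: draw the sliding cover from its stand and click it home

## Task

Close the slide case so that the slides stay free of dust: draw the grey cover straight out of its stand, lay it flat on the bench and let go, then take it up again and slide it nose first under the rails of the case until it is fully home and its springy tab has clicked up behind the catch bar. Let go of it, and do not disturb the pot, the small bottle or the tally counter.

Things in the scene. Friction and masses are not known exactly. Their poses are not given: they have to be found in the camera images.
- cover: Loose grey plastic sliding cover, 110 g, plate 150 (x) x 64 (y) x 6 mm thick. Origin: centre of underside; +x to its nose, z up. Centre of mass near x = -7 mm. At the start it lies in the stand, nose out, x axis the reverse of the stand's, underside 26 mm above the bench, nose 85 to 93 mm out from under the roof, the grip bar under the roof.
- cover_edge (a point): Middle of the plate's thickness at (15, 0, 3) mm in the cover's frame: a good place to grip it across its 64 mm width while it is in the stand (only the 36 mm wide tongue of the stand is below it).
- cover_grip (a point): Centre of the top of the grip bar that stands on the cover near its rear end, at (-63, 0, 28) mm in the cover's frame. The bar is 12 mm thick along x (-69 to -57 mm), 50 mm long along y, and rises from z = 6 to z = 28 mm.
- barb (a point): Top of the barb on the cover's springy tab, at (47, 0, 12) mm in the cover's frame, 6 mm proud of the plate; its upright catching face (x = 47 mm) looks to the rear, in front of it the barb slopes down to the plate at about x = 65 mm. The tab is 20 mm wide and lies in a slot in the nose half.
- tab (a joint): Bending of the springy tab, rad: 0 = up (free), grows as the barb is pressed down; about 0.12 while the barb passes under the catch bar, back to 0 when clicked. Pushing the cover past the bar takes about 5 to 16 N.
- slide_case: White open-topped case of glass slides, fixed, 155 x 84 x 47 mm; origin: centre of its underside; +x is the way the cover slides in, z up; x from -75 (mouth) to +80 mm. Two ledges 34 mm above the bench carry the cover. Side walls 67 mm apart, and over them lips 53 mm apart, 42 to 47 mm above the bench: 8 mm of height for the 6 mm plate.
- case_mouth (a point): Middle of the case's mouth at ledge height: (-75, 0, 34) mm in the case's frame. The ledges stick out from here to x = -110 mm as a landing open above, with side guides (43 mm above the bench) flaring from 71 to 76 mm apart. The lips flare upward between x = -75 and -89 mm.
- case_home (a point): Where the cover's origin is when it is fully home: (0, 0, 34) mm in the case's frame, the axes of cover and case then agreeing; the end wall stops the nose at x = +75 mm, and the barb's catching face is then 2 mm past the catch bar.
- catch_bar (a point): Middle of the catch bar's underside, (41, 0, 42) mm in the case's frame. The bar crosses the case above the cover, 8 mm wide along x (37 to 45 mm), top 50 mm above the bench.
- cover_stand: Aluminium stand that keeps the cover, fixed; origin: on the bench; opens to its own -x. Roofed part x from -30 to +39 mm, 84 mm wide (inside 72), 65 mm high, roof underside at 62 mm; deck 26 mm above the bench, with a 36 mm wide tongue out to x = -75 mm under the cover. Draw the cover 65 mm or more along -x before lifting it.
- pot: Sample pot with yellow screw lid, 52 mm across, 59 mm high, a bystander; origin: centre of its underside.
- bottle: Small brown bottle with black cap, 28 mm across, 56 mm high, a bystander; origin: centre of its underside.
- counter: Round tally counter, 52 mm across, 22 mm high, a bystander; origin: centre of its underside.

How it is judged:
By the outcome, as a careful person would: the job done as asked, in the order asked, and still so for the second after the job is handed in, with the robot touching nothing.
It also fails if it takes over 64 s, if anything falls off the work surface, if the arm or the gripper's body presses on something with over 40 N, if the wrist force passes 120 N, or if a joint passes its speed limit or range.

## Robot

A 6-joint arm with a two-finger parallel gripper is mounted at the origin on a cart in front of the work surface, level with it; the furniture and walls round the work are solid. World frame = base frame: x ahead of the robot, y to its left, z up, the work surface at z = 0. Lengths are in m, angles in rad, forces in N, time in s.
With the tool pointing down it reaches from about 0.35 to 0.775 m from the base axis. Payload 5.5 kg.
Tool frame: the origin (TCP) lies at the very end of the fingers, on their centre line; the grasp point (between the pads) lies 19 mm behind it; z points along the fingers, y is the line along which they close (so a half turn about z gives the same grasp; the last joint's range is limited). The gripper opens to 85 mm and grips with 20 to 120 N. Pads are 22 mm wide; open, the fingers measure 114 mm over their backs; the gripper's body (76 mm by 85 mm) begins 54 mm behind the grasp point. The pads swing forward as they close: fully open they stand 13 mm farther back than shut.
Start: joints at [-1.414, 0.313, 0.046, 1.304, 0, 1.431], TCP at [0.168, -0.55, 0.231] pointing down, gripper open.
Joint ranges: [-2.76, 2.76], [-0.86, 1.69], [-1.03, 1.26], [-2.2, 2.34], [-1.47, 1.5], [-3.14, 3.14]. Speed limits (rad/s): [2.57, 2.57, 3.14, 3.14, 3.14, 3.14].

## Interface

Orientations are given as a unit quaternion [w, x, y, z].
In Python, from workcell import env, cams, ticket, spotter gives the robot as it stands.
- The arm moves only by the tool jog_arm, never from a script. Its argument "increments" is a list that holds one entry, the list of rows, each a list of 7 numbers: the shift along the tool's x, y, z in units of 0.25 m (1.0 is 0.25 m), then the turn, a rotation vector about the tool's x, y, z in units of 180 degrees (1.0 is 180 degrees), then the closure in counts, from 0 (fully open) to 255 (shut). A call has 1 to 20 rows; each row shifts and turns the commanded pose from where the row before left it, along the tool's axes as they then stand; what a row does not reach is not made up. A row lasts 1/10 s, in which the tool goes at most 50 mm and 8.59 degrees, less where a joint would pass 70% of its speed; a pose out of reach is approached as far as the arm can. A call with a number of a shift or a turn outside -1 to 1 is refused whole. A call with a gripper value outside its range is refused whole. The fingers move at their own pace and stop on an object; "force" is the grip in N (left out, the last holds). Time passes only in rows, so rows that do not move let the fingers close. It gives the time, the measured TCP pose, the force, the opening and the grip force at its end, in the units of the state.
- env.get_state(): the state, without advancing time (a new reading comes with each control period).
- cams.read_camera(name): name is "scene" or "top"; returns a dict with "pixels" (400x640x3 uint8, red, green, blue), "fx", "fy", "cx", "cy" (pixels), "xyz" and "attitude" of the camera in the world. Camera axes: x right, y down, z forward; pixel columns grow to the right and rows downward; lengths in m; the calibration is good to about 2 mm. A picture is of the moment at which its call begins. There is no depth.
- ticket.hand_in(): hands the job in; it is judged then, once.
Trained networks look in the newest picture that a camera, given by its name, has taken for a name from the list of things; names that differ only in an ending like _2 or _b are one class to them, and where a whole thing is asked for, a point or a joint stands for the part that bears it (a point fixed in the world has none). Each returns a list of dicts, best first, with "conf" (0 to 1); they miss things now and then, are a little off and sometimes report something else, mostly with a low value. They report only what shows in the picture. A call takes as long as a camera call.
- spotter.find_in(target, camera): "uv" ([column, row] in pixels, amid what is visible of it).
- spotter.cut_out(target, camera): "region" (400x640 bool, what is visible of it) and "uv" ([column, row] in pixels, amid what is visible of it).
- spotter.landmark_of(target, camera): "uv" ([column, row] in pixels: a listed point, or the origin of a listed thing).
The state is a dict: "clock": time; "joint_pos": joint angles; "qvel": joint speeds; "tau": joint torques, N m; "tcp_pos": TCP position; "orientation": TCP orientation; "wrist_force": force on the tool from outside, world axes, zero at the start; "ft_torque": the same for the moment, N m; "finger_gap": finger opening in m; "grip_force": force on a finger pad.
Only numpy, scipy, OpenCV 4.12 (cv2) and the standard library are available. Lean on these libraries where they do the work, as an engineer would, in place of code of your own. Each camera call takes 0.05 s, during which the arm holds its last target. There are 200 camera calls.

## Working session

There is one attempt and no reset: what is moved stays moved. The work goes in short steps, Python scripts to look and compute and a tool call to move; the robot and the scene stay as the last step left them, time stands still between calls to the robot, and variables do not carry over. Pictures are saved under pics/ and viewed, at most 10 in all, crops included, and the job is handed in when it is done.

Besides the shell and the picture viewer there is one more tool, called after "Call:" as name([rows], argument=value, ...), one row to a line, values as JSON. jog_arm: Moves the arm, as the interface text tells. Shifts and turns lie within -1 to 1; 1 stands for 0.25 m of shift or 180 degrees of turn. Its arguments: {"type":"object","properties":{"increments":{"type":"array"},"force":{"type":"number"}},"required":["increments"]}

```bash
ls; mkdir -p pics; cat > h.py <<'E'
import numpy as np, cv2
from workcell import env, cams, ticket, spotter
from scipy.spatial.transform import Rotation as R
def rot(q): return R.from_quat([q[1],q[2],q[3],q[0]])
def camrot(c):
    a=np.array(c["attitude"],float)
    return a if a.shape==(3,3) else rot(a).as_matrix()
def ray(c,uv):
    d=np.array([(uv[0]-c["cx"])/c["fx"],(uv[1]-c["cy"])/c["fy"],1.0])
    return np.array(c["xyz"]),camrot(c)@d
def at_z(c,uv,z):
    o,d=ray(c,uv); return o+d*(z-o[2])/d[2]
def proj(c,p):
    q=camrot(c).T@(np.array(p)-np.array(c["xyz"])); return np.array([c["fx"]*q[0]/q[2]+c["cx"],c["fy"]*q[1]/q[2]+c["cy"]])
def save(c,n): cv2.imwrite("pics/"+n,c["pixels"][:,:,::-1])
E
python3 - <<'E'
from h import *
np.set_printoptions(precision=4,suppress=True)
Z=dict(cover_edge=.029,cover_grip=.054,barb=.038,case_mouth=.034,case_home=.034,catch_bar=.042,slide_case=0,cover_stand=0,pot=0,bottle=0,counter=0,cover=.026)
for n in("top","scene"):
    c=cams.read_camera(n); save(c,n+"0.png"); print(n,c["xyz"],c["attitude"],c["fx"])
    for t,z in Z.items():
        for r in spotter.landmark_of(t,n)[:2]: print(t,np.round(r["uv"],1),round(r["conf"],2),at_z(c,r["uv"],z))
print(env.get_state())
E
```

```text
pics
top [0.3984 0.0918 1.409 ] [-0.0584  0.7066 -0.7036  0.0479] 482.92196959225754
cover_edge [353.4 191.9] 0.81 [0.599 0.004 0.029]
barb [353.9 199.3] 0.43 [0.5763 0.0033 0.038 ]
case_mouth [275.  222.6] 0.8 [0.509  0.2284 0.034 ]
case_home [244.8 224.2] 0.8 [0.5041 0.3146 0.034 ]
catch_bar [235.2 222.5] 0.94 [0.5082 0.3408 0.042 ]
slide_case [246.1 222.8] 0.55 [0.5108 0.3164 0.    ]
cover_stand [355.  184.4] 0.27 [ 0.6256 -0.0027  0.    ]
pot [302.  174.9] 0.5 [0.6536 0.1541 0.    ]
pot [354.4 184.5] 0.34 [ 0.6253 -0.0009  0.    ]
bottle [330.7 136.9] 0.6 [0.7696 0.0691 0.    ]
counter [407.6 249.7] 0.76 [ 0.435  -0.1531  0.    ]
cover [354.9 182.8] 0.56 [ 0.6261 -0.0007  0.026 ]
cover [355.7 191.8] 0.16 [ 0.5997 -0.0028  0.026 ]
scene [ 0.3041 -0.3684  0.7535] [-0.3234  0.9106 -0.2398  0.0934] 375.9259054871263
cover_edge [342.7 239.9] 0.48 [0.6078 0.0025 0.029 ]
case_mouth [259.5 188. ] 0.83 [0.5062 0.234  0.034 ]
catch_bar [245.2 157.1] 0.79 [0.5164 0.3459 0.042 ]
slide_case [251.4 178.4] 0.93 [0.511  0.3044 0.    ]
slide_case [377.7 201.8] 0.63 [0.7621 0.0715 0.    ]
cover_stand [362.2 233.1] 0.98 [0.6717 0.0107 0.    ]
pot [326.5 194.6] 0.66 [0.659  0.1567 0.    ]
bottle [377.7 204.2] 0.56 [0.7574 0.065  0.    ]
counter [311.2 344.9] 0.96 [ 0.4333 -0.1588  0.    ]
cover [351.8 237.1] 0.58 [0.6316 0.0002 0.026 ]
{'clock': 1.3, 'joint_pos': array([-1.4136,  0.3132,  0.0461,  1.3036,  0.    ,  1.4312]), 'qvel': array([-0.0022, -0.0003, -0.0011,  0.0003, -0.0015, -0.0003]), 'tau': array([ -0.0019, -48.047 ,  29.8811,   0.0007,  -0.0003,   0.    ]), 'tcp_pos': array([ 0.1682, -0.5499,  0.2313]), 'orientation': array([0.0001, 0.989 , 0.1479, 0.    ]), 'wrist_force': array([0.1131, 0.183 , 0.5204]), 'ft_torque': array([-0.0346, -0.008 ,  0.035 ]), 'grip_force': 0.0, 'finger_gap': 0.08548272452197395}
```

```bash
python3 - <<'E'
import cv2
i=cv2.imread("pics/top0.png"); cv2.imwrite("pics/top0c.png",cv2.resize(i[110:270,200:430],None,fx=3.45,fy=3.45,interpolation=cv2.INTER_CUBIC))
i=cv2.imread("pics/scene0.png"); cv2.imwrite("pics/sc0c.png",cv2.resize(i[110:390,190:470],None,fx=2.1,fy=2.1,interpolation=cv2.INTER_CUBIC))
E
```

```text
(no output)
```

View pics/top0c.png

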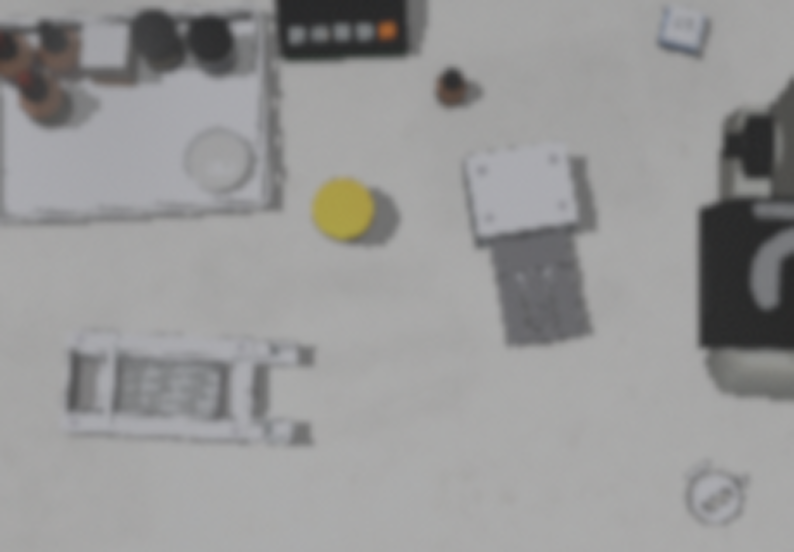

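View pics/sc0c.png

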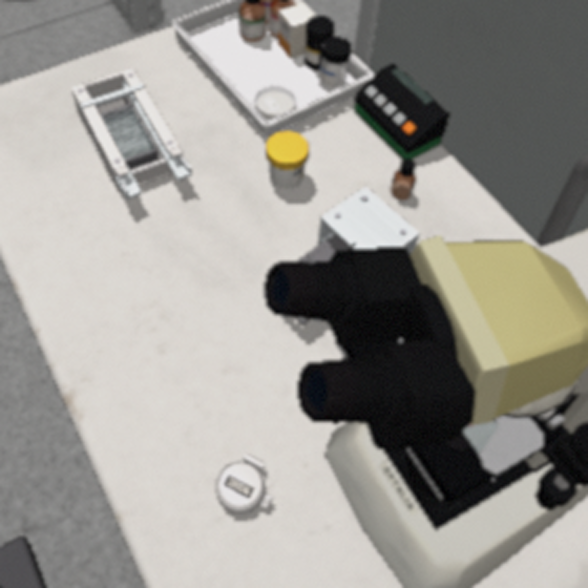

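```bash
cat >> h.py <<'E'
def cutpoly(c,t,n,z):
    m=spotter.cut_out(t,n)[0]; r=m["region"].astype(np.uint8)
    k=max(cv2.findContours(r,cv2.RETR_EXTERNAL,cv2.CHAIN_APPROX_NONE)[0],key=cv2.contourArea)[:,0,:]
    P=np.array([at_z(c,p,z)[:2] for p in k])
    rect=cv2.minAreaRect((P*1000).astype(np.float32)); return m["conf"],r,P,rect
E
python3 - <<'E'
from h import *
c=cams.read_camera("top")
for t,z in(("cover",.032),("cover_stand",.065),("slide_case",.047)):
    cf,r,P,rect=cutpoly(c,t,"top",z)
    print(t,cf,r.sum(),rect,np.round(cv2.boxPoints(rect)).tolist())
    cv2.imwrite("pics/m_%s.png"%t,r*255)
    np.save(t,r)
E
```

```text
cover 0.83 728 ((598.7431640625, 0.37264251708984375), (94.6363754272461, 64.98277282714844), 9.182350158691406) [[547.0, 25.0], [557.0, -39.0], [651.0, -24.0], [640.0, 40.0]]Traceback (most recent call last):
  File "<stdin>", line 4, in <module>
  File "h.py", line 17, in cutpoly
    m=spotter.cut_out(t,n)[0]; r=m["region"].astype(np.uint8)
      ~~~~~~~~~~~~~~~~~~~~^^^
IndexError: list index out of range
```

Call:
jog_arm([
  [[0, 0, -0.1, 0, 0, 0, 0], [0, 0, -0.1, 0, 0, 0, 0]],
], force=50)

```text
clock: 1.65
tcp_pos: [0.1681, -0.5492, 0.2811]
orientation: [-0.001, 0.989, 0.148, -0.0]
wrist_force: [-0.5, -1.2, 0.6]
finger_gap: 0.0855
grip_force: 0.0
```

```bash
cat >> h.py <<'E'
def plan(wps,grip=0,r=4,pose=None):
    """wps: list of (x,y,z,yaw_deg of tool x,nrows); tool straight down; prints tool-frame rows."""
    s=env.get_state(); p=np.array(s["tcp_pos"]); Rm=rot(s["orientation"]); rows=[]
    x=Rm.as_matrix()[:,0]; yaw=np.degrees(np.arctan2(x[1],x[0]))
    if pose is not None: p,yaw=np.array(pose[:3]),pose[3]; Rm=R.from_euler('z',yaw,degrees=True)*R.from_euler('x',180,degrees=True)
    for X,Y,Z,psi,n in wps:
        d=psi-yaw; yaw0=yaw; p0=p.copy()
        for i in range(1,n+1):
            tgt=np.array([X,Y,Z]); want=p0+(tgt-p0)*i/n
            W=R.from_euler('z',yaw0+d*i/n,degrees=True)*R.from_euler('x',180,degrees=True)
            sh=np.round(Rm.inv().apply(want-p)/.25,r); tr=np.round((Rm.inv()*W).as_rotvec()/np.pi,r)
            p=p+Rm.apply(sh*.25); Rm=Rm*R.from_rotvec(tr*np.pi)
            rows.append([*(sh+0).tolist(),*(tr+0).tolist(),grip])
        yaw=psi
    print(str(rows).replace("-0.0,","0,").replace("0.0,","0,")); print(len(rows),p,Rm.as_quat())
E
python3 - <<'E'
from h import *
plan([(.20,-.37,.25,17+44,5),(.37,-.19,.22,61+51,6),(.43,-.02,.18,112+43,5),(.60,.001,.10,189.2,4)])
plan([(.605,.0015,.05,189.2,3),(.605,.0015,.017,189.2,3)],pose=(.60,.001,.10,189.2))
E
```

```text
[[0.0664, -0.1296, 0.0252, -0.0007, -0.0001, -0.0489, 0], [0.0854, -0.1179, 0.0248, 0, -0.0001, -0.0489, 0], [0.1024, -0.1035, 0.0248, 0, 0, -0.0488, 0], [0.1171, -0.0867, 0.0249, 0, 0, -0.0489, 0], [0.129, -0.0676, 0.0248, 0, 0, -0.0489, 0], [0.1599, 0.0409, 0.02, 0, 0, -0.0472, 0], [0.1521, 0.0641, 0.02, 0, 0, -0.0473, 0], [0.1409, 0.086, 0.0199, 0, 0, -0.0472, 0], [0.1267, 0.1058, 0.02, 0, 0, -0.0472, 0], [0.1097, 0.1233, 0.02, 0, 0, -0.0472, 0], [0.0902, 0.1382, 0.02, 0, 0, -0.0472, 0], [0.1081, 0.0954, 0.032, 0, 0, -0.0478, 0], [0.0927, 0.1106, 0.032, 0, 0, -0.0478, 0], [0.075, 0.1231, 0.0319, 0, 0, -0.0478, 0], [0.0558, 0.1331, 0.032, 0, 0, -0.0478, 0], [0.0353, 0.1398, 0.032, 0, 0, -0.0477, 0], [-0.1452, 0.0909, 0.08, 0, 0, -0.0475, 0], [-0.1571, 0.0683, 0.08, 0, 0, -0.0475, 0], [-0.1655, 0.0442, 0.0799, 0, 0, -0.0475, 0], [-0.1703, 0.0191, 0.08, 0, 0, -0.0475, 0]]
20 [0.60000889 0.00100235 0.10000159] [-8.01396721e-02  9.96783641e-01 -1.58078226e-05 -7.55987900e-05]
[[-0.0067, -0.0004, 0.0667, 0, 0, 0, 0], [-0.0067, -0.0004, 0.0666, 0, 0, 0, 0], [-0.0067, -0.0004, 0.0667, 0, 0, 0, 0], [0, 0, 0.044, 0, 0, 0, 0], [0, 0, 0.044, 0, 0, 0, 0], [0, 0, 0.044, 0, 0, 0, 0]]
6 [0.60500832 0.00150726 0.017     ] [-8.01989243e-02  9.96778878e-01  6.10351031e-17 -4.91076780e-18]
```

Call:
jog_arm([
  [[0.066, -0.13, 0.025, -0.0007, 0, -0.047, 0], [0.085, -0.118, 0.025, 0, 0, -0.047, 0], [0.102, -0.104, 0.025, 0, 0, -0.047, 0], [0.117, -0.087, 0.025, 0, 0, -0.047, 0], [0.129, -0.068, 0.025, 0, 0, -0.047, 0], [0.16, 0.041, 0.02, 0, 0, -0.047, 0], [0.152, 0.064, 0.02, 0, 0, -0.047, 0], [0.141, 0.086, 0.02, 0, 0, -0.047, 0], [0.127, 0.106, 0.02, 0, 0, -0.047, 0], [0.11, 0.123, 0.02, 0, 0, -0.047, 0], [0.09, 0.138, 0.02, 0, 0, -0.047, 0], [0.108, 0.095, 0.03, 0, 0, -0.047, 0], [0.093, 0.111, 0.03, 0, 0, -0.047, 0], [0.075, 0.123, 0.03, 0, 0, -0.047, 0], [0.056, 0.133, 0.03, 0, 0, -0.047, 0], [0.035, 0.14, 0.03, 0, 0, -0.047, 0]],
])

```text
clock: 3.25
tcp_pos: [0.4442, -0.0273, 0.1817]
orientation: [0.001, 0.236, 0.972, -0.001]
wrist_force: [0.8, 0.1, -0.2]
finger_gap: 0.0854
grip_force: 0.0
```

```bash
python3 - <<'E'
from h import *
plan([(.59,.000,.11,189.2,4),(.605,.0015,.06,189.2,2),(.605,.0015,.017,189.2,3)])
c=cams.read_camera("top"); save(c,"top1.png")
for t,z in(("slide_case",.047),):
    cf,r,P,rect=cutpoly(c,t,"top",z)
    print(t,cf,r.sum(),rect,np.round(cv2.boxPoints(rect)).tolist())
for t,z in (("case_mouth",.034),("catch_bar",.042),("case_home",.034)):
    for q in spotter.landmark_of(t,"top")[:1]: print(t,at_z(c,q["uv"],z))
i=c["pixels"][:,:,::-1][190:250,205:305]; cv2.imwrite("pics/case1.png",cv2.resize(i,None,fx=8,fy=8,interpolation=cv2.INTER_CUBIC))
E
```

```text
[[-0.1169, 0.0912, 0.0718, -0.0005, 0.0007, -0.0507, 0], [-0.13, 0.0713, 0.0717, 0, 0, -0.0506, 0], [-0.1396, 0.0499, 0.0717, 0, 0, -0.0507, 0], [-0.1458, 0.0271, 0.0717, 0, 0, -0.0507, 0], [-0.0301, -0.0018, 0.1, 0, 0, 0, 0], [-0.0301, -0.0018, 0.1001, 0, 0, 0, 0], [0, 0, 0.0573, 0, 0, 0, 0], [0, 0, 0.0573, 0, 0, 0, 0], [0, 0, 0.0574, 0, 0, 0, 0]]
9 [0.60499867 0.00150732 0.0169884 ] [-8.02433847e-02  9.96775299e-01 -3.34757832e-05  4.17176753e-05]
slide_case 0.59 1805 ((511.0399475097656, 295.3722839355469), (191.0433349609375, 86.67672729492188), 88.80184936523438) [[466.0, 201.0], [552.0, 199.0], [556.0, 390.0], [470.0, 392.0]]
case_mouth [0.5075342  0.23608831 0.034     ]
catch_bar [0.51612868 0.34161361 0.042     ]
case_home [0.50807859 0.31131386 0.034     ]
```

View pics/case1.png

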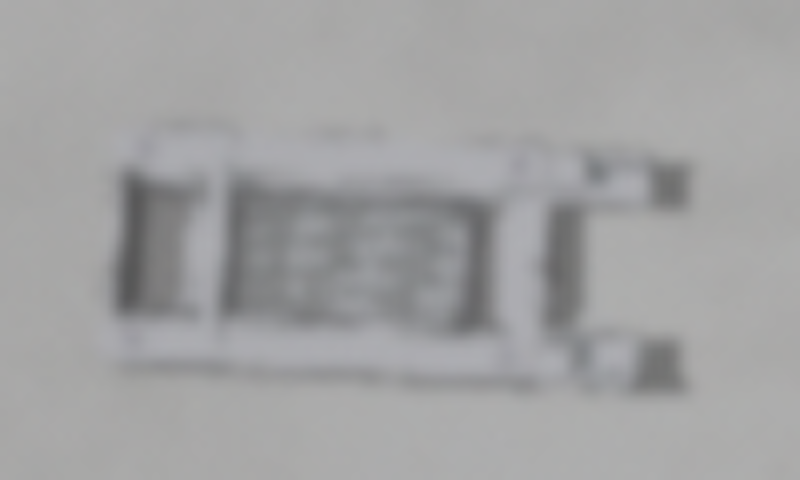

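Call:
jog_arm([
  [[-0.117, 0.091, 0.072, -0.0005, 0.0007, -0.047, 0], [-0.13, 0.071, 0.072, 0, 0, -0.047, 0], [-0.14, 0.05, 0.072, 0, 0, -0.047, 0], [-0.146, 0.027, 0.072, 0, 0, -0.047, 0], [-0.03, 0, 0.1, 0, 0, -0.0147, 0], [0, 0, 0, 0, 0, 0, 0]],
])

```text
clock: 4.1
tcp_pos: [0.5965, -0.0056, 0.0812]
orientation: [-0.003, -0.076, 0.997, 0.001]
wrist_force: [-0.5, 0.4, -0.1]
finger_gap: 0.0854
grip_force: 0.0
```

```bash
python3 - <<'E'
from h import *
plan([(.605,.0015,.05,189.2,2),(.605,.0015,.017,189.2,3)])
c=cams.read_camera("top"); save(c,"top2.png")
i=c["pixels"][:,:,::-1][130:230,310:410]; cv2.imwrite("pics/t2c.png",cv2.resize(i,None,fx=5.5,fy=5.5,interpolation=cv2.INTER_CUBIC))
for a,b in(((130,155),(650,180)),((120,345),(640,365))):
    A,B=[at_z(c,(205+p[0]/8,190+p[1]/8),.047) for p in(a,b)]; d=A-B; print(A,B,np.degrees(np.arctan2(d[1],d[0])))
E
```

```text
[[-0.0193, 0.0113, 0.0623, -0.0029, -0.0008, 0.9986, 0], [0.019, -0.0113, 0.0625, 0, 0, 0.9986, 0], [0, 0, 0.044, 0, 0, 0, 0], [0, 0, 0.044, 0, 0, 0, 0], [0, 0, 0.044, 0, 0, 0, 0]]
5 [0.60500442 0.00150556 0.01699007] [ 8.02746119e-02 -9.96772786e-01 -2.24744218e-05 -3.00711099e-06]
[0.5449369  0.38077971 0.047     ] [0.53672925 0.19569526 0.047     ] 87.46085753837178
[0.47758202 0.38197928 0.047     ] [0.47138266 0.1982716  0.047     ] 88.06724297900186
```

Call:
jog_arm([
  [[-0.019, 0.0115, 0.062, -0.003, -0.0008, -0.0028, 0], [-0.019, 0.0115, 0.062, 0, 0, 0, 0], [0, 0, 0.044, 0, 0, 0, 0], [0, 0, 0.044, 0, 0, 0, 0], [0, 0, 0.044, 0, 0, 0, 0], [0, 0, 0, 0, 0, 0, 0]],
])

```text
clock: 4.75
tcp_pos: [0.6045, 0.0036, 0.0188]
orientation: [-0.001, -0.082, 0.997, 0.005]
wrist_force: [-1.0, -0.2, 0.1]
finger_gap: 0.0855
grip_force: 0.0
```

View pics/t2c.png

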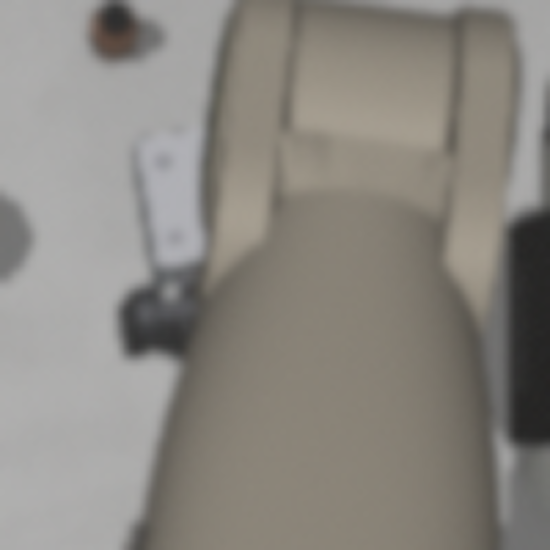

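Call:
jog_arm([
  [[0, 0, 0, 0, 0, 0, 200], [0, 0, 0, 0, 0, 0, 200], [0, 0, 0, 0, 0, 0, 200], [0, 0, 0, 0, 0, 0, 200], [0, 0, 0, 0, 0, 0, 200]],
], force=50)

```text
clock: 5.25
tcp_pos: [0.6069, 0.0032, 0.022]
orientation: [0.002, -0.081, 0.997, 0.005]
wrist_force: [-2.5, -0.1, 6.4]
finger_gap: 0.0618
grip_force: 54.9
```

Call:
jog_arm([
  [[0.02, 0, -0.01, 0, 0, 0, 200], [0.03, 0, -0.006, 0, 0, 0, 200], [0.03, 0, 0, 0, 0, 0, 200], [0.04, 0, 0, 0, 0, 0, 200], [0.04, 0, 0, 0, 0, 0, 200], [0.04, 0, 0, 0, 0, 0, 200], [0.04, 0, 0, 0, 0, 0, 200], [0.04, 0, 0, 0, 0, 0, 200], [0.04, 0, 0, 0, 0, 0, 200], [0, 0, 0, 0, 0, 0, 200]],
])

```text
clock: 6.25
tcp_pos: [0.5253, -0.0096, 0.0244]
orientation: [-0.0, -0.081, 0.997, 0.005]
wrist_force: [0.2, -0.0, -1.2]
finger_gap: 0.0618
grip_force: 54.3
```

```bash
python3 - <<'E'
from h import *
c=cams.read_camera("scene"); save(c,"sc3.png")
i=c["pixels"][:,:,::-1][130:330,200:440]; cv2.imwrite("pics/sc3c.png",cv2.resize(i,None,fx=3,fy=3,interpolation=cv2.INTER_CUBIC))
E
```

```text
(no output)
```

View pics/sc3c.png

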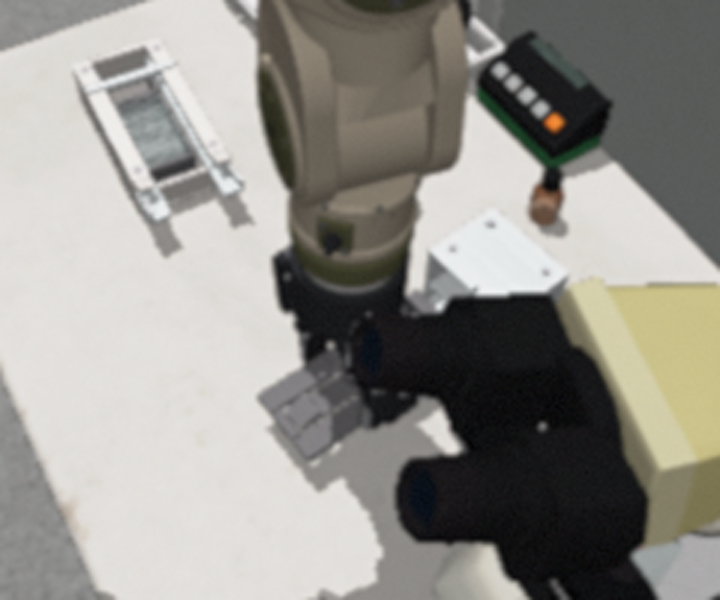

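```bash
sed -i 's/d=psi-yaw;/d=(psi-yaw+180)%360-180;/' h.py; python3 - <<'E'
from h import *
plan([(.455,-.005,.06,189.2,3),(.47,.065,.06,88.2,12),(.47,.065,.006,88.2,3)],grip=200,r=3)
E
```

```text
[[0.093, 0.022, -0.047, 0.003, 0.001, 0, 200], [0.093, 0.022, -0.047, 0, 0, 0.001, 200], [0.093, 0.021, -0.047, 0, 0, 0, 200], [-0.009, 0.022, 0, 0, 0, 0.047, 200], [-0.005, 0.023, 0, 0, 0, 0.046, 200], [-0.002, 0.024, 0, 0, 0, 0.047, 200], [0.002, 0.024, 0, 0, 0, 0.047, 200], [0.005, 0.023, 0, 0, 0, 0.047, 200], [0.009, 0.023, 0, 0, 0, 0.046, 200], [0.011, 0.02, 0, 0, 0, 0.047, 200], [0.015, 0.019, 0, 0, 0, 0.047, 200], [0.017, 0.017, 0, 0, 0, 0.047, 200], [0.02, 0.014, 0, 0, 0, 0.046, 200], [0.021, 0.01, 0, 0, 0, 0.047, 200], [0.023, 0.008, 0, 0, 0, 0.047, 200], [0, 0, 0.072, 0, 0, 0, 200], [0, 0, 0.072, 0, 0, 0, 200], [0, 0, 0.072, 0, 0, 0, 200]]
18 [0.46989767 0.0651105  0.00596125] [ 7.18278387e-01  6.95755477e-01 -4.45814395e-04 -5.25607472e-04]
```

Call:
jog_arm([
  [[0.093, 0.022, -0.047, 0.003, 0.001, 0, 200], [0.093, 0.022, -0.047, 0, 0, 0.001, 200], [0.093, 0.021, -0.047, 0, 0, 0, 200], [-0.009, 0.022, 0, 0, 0, 0.047, 200], [-0.005, 0.023, 0, 0, 0, 0.046, 200], [-0.002, 0.024, 0, 0, 0, 0.047, 200], [0.002, 0.024, 0, 0, 0, 0.047, 200], [0.005, 0.023, 0, 0, 0, 0.047, 200], [0.009, 0.023, 0, 0, 0, 0.046, 200], [0.011, 0.02, 0, 0, 0, 0.047, 200], [0.015, 0.019, 0, 0, 0, 0.047, 200], [0.017, 0.017, 0, 0, 0, 0.047, 200], [0.02, 0.014, 0, 0, 0, 0.046, 200], [0.021, 0.01, 0, 0, 0, 0.047, 200], [0.023, 0.008, 0, 0, 0, 0.047, 200], [0, 0, 0.06, 0, 0, 0, 200], [0, 0, 0.06, 0, 0, 0, 200], [0, 0, 0.06, 0, 0, 0, 200], [0, 0, 0, 0, 0, 0, 200]],
])

```text
clock: 8.2
tcp_pos: [0.4696, 0.0653, 0.0134]
orientation: [-0.001, 0.718, 0.696, -0.001]
wrist_force: [-0.5, 0.1, -0.6]
finger_gap: 0.0622
grip_force: 55.0
```

```bash
python3 - <<'E'
from h import *
c=cams.read_camera("scene"); save(c,"sc4.png")
i=c["pixels"][:,:,::-1][150:350,190:430]; cv2.imwrite("pics/sc4c.png",cv2.resize(i,None,fx=3,fy=3,interpolation=cv2.INTER_CUBIC))
plan([(.47,.065,.015,88.2,1)],r=4)
E
```

```text
[[-0.0012, -0.0007, -0.0027, -0.0009, 0, 0, 0]]
1 [0.46999725 0.06500097 0.0150111 ] [ 7.18083571e-01  6.95956878e-01  9.58354574e-05 -7.67823778e-06]
```

View pics/sc4c.png

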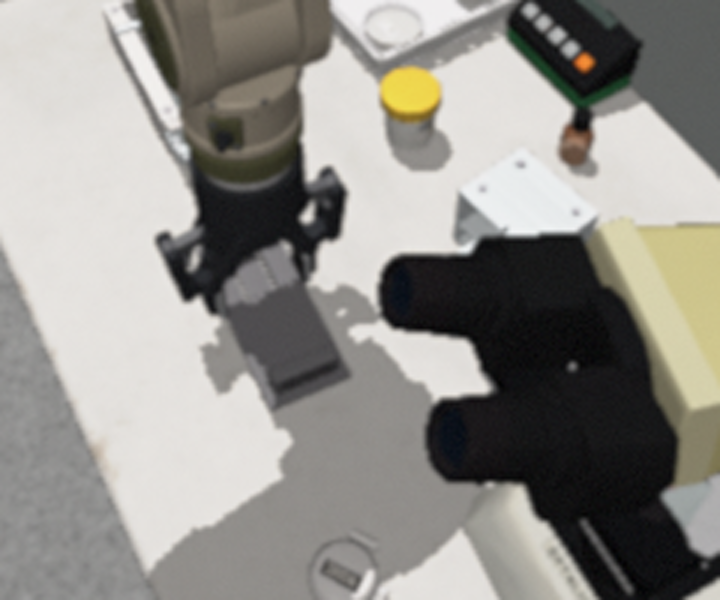

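Call:
jog_arm([
  [[0, 0, 0.02, 0, 0, 0, 200], [0, 0, 0.012, 0, 0, 0, 200], [0, 0, 0.012, 0, 0, 0, 200], [0, 0, 0, 0, 0, 0, 200], [0, 0, 0, 0, 0, 0, 200]],
])

```text
clock: 8.75
tcp_pos: [0.4706, 0.0652, 0.004]
orientation: [-0.0, 0.718, 0.696, -0.0]
wrist_force: [-0.1, 1.2, -0.4]
finger_gap: 0.062
grip_force: 55.0
```

Call:
jog_arm([
  [[0, 0, 0.008, 0, 0, 0, 200], [0, 0, 0.006, 0, 0, 0, 200], [0, 0, 0, 0, 0, 0, 200]],
])

```text
clock: 9.05
tcp_pos: [0.4703, 0.0652, 0.0002]
orientation: [-0.001, 0.718, 0.696, -0.001]
wrist_force: [0.5, -0.0, -0.8]
finger_gap: 0.0617
grip_force: 55.0
```

Call:
jog_arm([
  [[0, 0, 0.008, 0, 0, 0, 200], [0, 0, 0, 0, 0, 0, 200]],
])

```text
clock: 9.25
tcp_pos: [0.4704, 0.0652, -0.0019]
orientation: [-0.001, 0.718, 0.696, -0.0]
wrist_force: [-0.6, -0.1, -1.3]
finger_gap: 0.0618
grip_force: 55.0
```

Call:
jog_arm([
  [[0, 0, 0.008, 0, 0, 0, 200], [0, 0, 0.004, 0, 0, 0, 200], [0, 0, 0, 0, 0, 0, 200]],
])

```text
clock: 9.55
tcp_pos: [0.4707, 0.0652, -0.0038]
orientation: [-0.0, 0.718, 0.696, -0.0]
wrist_force: [-2.3, 0.1, 8.0]
finger_gap: 0.0619
grip_force: 56.0
```

Call:
jog_arm([
  [[0, 0, -0.004, 0, 0, 0, 0], [0, 0, 0, 0, 0, 0, 0], [0, 0, 0, 0, 0, 0, 0], [0, 0, 0, 0, 0, 0, 0], [0, 0, 0, 0, 0, 0, 0]],
])

```text
clock: 10.05
tcp_pos: [0.4705, 0.0652, -0.0037]
orientation: [-0.0, 0.718, 0.696, -0.0]
wrist_force: [-0.2, -0.3, 0.0]
finger_gap: 0.0853
grip_force: 0.0
```

```bash
python3 - <<'E'
from h import *
plan([(.47,.065,.10,88.2,3),(.38,-.14,.14,178.2,11)],r=3)
E
```

```text
[[0, -0.001, -0.138, 0, 0, 0, 0], [0, -0.001, -0.139, 0, 0, 0, 0], [-0.001, 0, -0.138, 0, 0, 0, 0], [-0.076, -0.03, -0.015, 0, 0, -0.045, 0], [-0.07, -0.041, -0.014, 0, 0, -0.046, 0], [-0.064, -0.051, -0.015, 0, 0, -0.045, 0], [-0.056, -0.059, -0.014, 0, 0, -0.046, 0], [-0.047, -0.066, -0.015, 0, 0, -0.045, 0], [-0.037, -0.072, -0.014, 0, 0, -0.046, 0], [-0.027, -0.077, -0.015, 0, 0, -0.045, 0], [-0.015, -0.08, -0.014, 0, 0, -0.046, 0], [-0.003, -0.082, -0.015, 0, 0, -0.045, 0], [0.007, -0.081, -0.014, 0, 0, -0.046, 0], [0.02, -0.079, -0.015, 0, 0, -0.045, 0]]
14 [ 0.37996997 -0.14005889  0.14010951] [ 1.57477049e-02  9.99875779e-01  2.57863069e-05 -6.60360786e-04]
```

Call:
jog_arm([
  [[0, -0.001, -0.138, 0, 0, 0, 0], [0, -0.001, -0.139, 0, 0, 0, 0], [-0.001, 0, -0.138, 0, 0, 0, 0], [-0.076, -0.03, -0.015, 0, 0, -0.045, 0], [-0.07, -0.041, -0.014, 0, 0, -0.046, 0], [-0.064, -0.051, -0.015, 0, 0, -0.045, 0], [-0.056, -0.059, -0.014, 0, 0, -0.046, 0], [-0.047, -0.066, -0.015, 0, 0, -0.045, 0], [-0.037, -0.072, -0.014, 0, 0, -0.046, 0], [-0.027, -0.077, -0.015, 0, 0, -0.045, 0], [-0.015, -0.08, -0.014, 0, 0, -0.046, 0], [-0.003, -0.082, -0.015, 0, 0, -0.045, 0], [0.007, -0.081, -0.014, 0, 0, -0.046, 0], [0.02, -0.079, -0.015, 0, 0, -0.045, 0]],
])

```text
clock: 11.45
tcp_pos: [0.3795, -0.1407, 0.1403]
orientation: [-0.001, 0.013, 1.0, 0.0]
wrist_force: [0.3, -1.1, -0.3]
finger_gap: 0.0854
grip_force: 0.0
```

```bash
python3 - <<'E'
from h import *
c=cams.read_camera("top"); save(c,"top5.png")
i=c["pixels"][:,:,::-1][190:290,205:385]; cv2.imwrite("pics/t5c.png",cv2.resize(i,None,fx=4.4,fy=4.4,interpolation=cv2.INTER_CUBIC))
try:
  cf,r,P,rect=cutpoly(c,"cover","top",.006); print(cf,r.sum(),rect,np.round(cv2.boxPoints(rect)).tolist())
except Exception as e: print(e)
try:
  cf,r,P,rect=cutpoly(c,"slide_case","top",.047); print(cf,r.sum(),rect,np.round(cv2.boxPoints(rect)).tolist())
except Exception as e: print(e)
for t,z in (("cover",0),("cover_grip",.028),("barb",.012),("case_mouth",.034)):
    for q in spotter.landmark_of(t,"top")[:1]: print(t,q["conf"],at_z(c,q["uv"],z))
s=cams.read_camera("scene")
for t,z in (("cover_grip",.028),("barb",.012),("case_mouth",.034),("case_home",.034)):
    for q in spotter.landmark_of(t,"scene")[:1]: print(t,q["conf"],at_z(s,q["uv"],z))
E
```

```text
0.79 1144 ((470.59820556640625, 48.434974670410156), (148.95849609375, 64.4664306640625), 85.54561614990234) [[433.0, -23.0], [497.0, -28.0], [509.0, 120.0], [444.0, 125.0]]
0.87 1820 ((511.07916259765625, 296.0753479003906), (191.10076904296875, 85.70775604248047), 87.18854522705078) [[464.0, 203.0], [549.0, 199.0], [559.0, 389.0], [473.0, 394.0]]
cover 0.58 [0.47379828 0.04889684 0.        ]
cover_grip 0.64 [ 0.46468628 -0.02158625  0.028     ]
barb 0.44 [0.46834601 0.09650324 0.012     ]
case_mouth 0.71 [0.50156577 0.23055091 0.034     ]
cover_grip 0.4 [ 0.46265143 -0.01534918  0.028     ]
```

View pics/t5c.png

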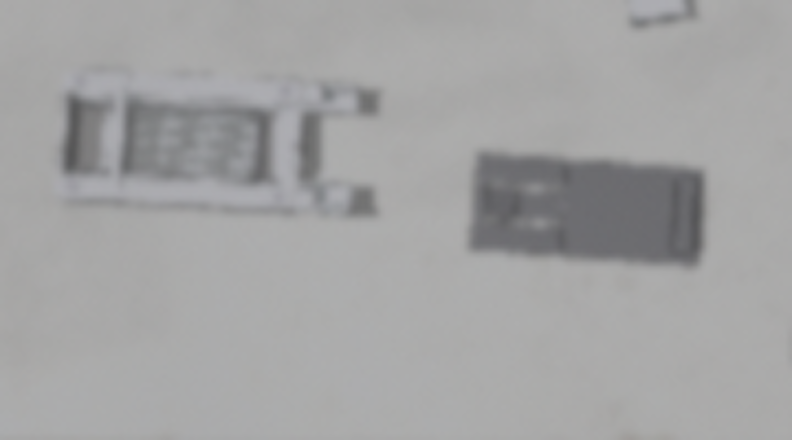

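```bash
python3 - <<'E'
from h import *
plan([(.466,-.0145,.07,176,4),(.466,-.0145,.010,176,3)],r=3)
E
```

```text
[[-0.082, 0.128, 0.07, 0, 0, 0.003, 0], [-0.081, 0.128, 0.07, 0, 0, 0.003, 0], [-0.08, 0.129, 0.07, 0, 0, 0.003, 0], [-0.078, 0.13, 0.07, 0, 0, 0.003, 0], [0, 0, 0.08, 0, 0, 0, 0], [0, 0, 0.08, 0, 0, 0, 0], [0, 0, 0.08, 0, 0, 0, 0]]
7 [ 0.46592065 -0.01456696  0.01002611] [ 3.43391549e-02  9.99410019e-01  8.01122741e-05 -6.55383533e-04]
```

Call:
jog_arm([
  [[-0.082, 0.128, 0.07, 0, 0, 0.003, 0], [-0.081, 0.128, 0.07, 0, 0, 0.003, 0], [-0.08, 0.129, 0.07, 0, 0, 0.003, 0], [-0.078, 0.13, 0.07, 0, 0, 0.003, 0], [0, 0, 0.08, 0, 0, 0, 0], [0, 0, 0.08, 0, 0, 0, 0], [0, 0, 0.08, 0, 0, 0, 0], [0, 0, 0, 0, 0, 0, 0], [0, 0, 0, 0, 0, 0, 0]],
], force=60)

```text
clock: 12.95
tcp_pos: [0.4656, -0.0149, 0.0101]
orientation: [-0.001, 0.035, 0.999, 0.0]
wrist_force: [0.1, -0.7, 0.0]
finger_gap: 0.0855
grip_force: 0.0
```

Call:
jog_arm([
  [[0, 0, 0, 0, 0, 0, 255], [0, 0, 0, 0, 0, 0, 255], [0, 0, 0, 0, 0, 0, 255], [0, 0, 0, 0, 0, 0, 255], [0, 0, 0, 0, 0, 0, 255], [0, 0, 0, 0, 0, 0, 255], [0, 0, 0, 0, 0, 0, 255], [0, 0, 0, 0, 0, 0, 255], [0, 0, 0, 0, 0, 0, 255], [0, 0, 0, 0, 0, 0, 255]],
])

```text
clock: 13.95
tcp_pos: [0.4662, -0.0153, 0.0107]
orientation: [-0.0, 0.035, 0.999, -0.0]
wrist_force: [-0.9, -1.0, 6.0]
finger_gap: 0.0106
grip_force: 60.0
```

```bash
python3 - <<'E'
from h import *
plan([(.4662,-.0153,.056,176,3),(.5004,.0572,.056,177.6,4)],grip=255,r=3)
E
```

```text
[[0, 0, -0.06, 0, 0, 0, 255], [0, 0, -0.061, 0, 0, 0, 255], [0, 0, -0.06, 0, 0, 0, 255], [-0.029, 0.075, 0, 0, 0, -0.002, 255], [-0.03, 0.074, 0, 0, 0, -0.002, 255], [-0.03, 0.074, 0, 0, 0, -0.003, 255], [-0.03, 0.075, -0.001, 0, 0, -0.002, 255]]
7 [0.50033311 0.05732577 0.056121  ] [ 2.05267705e-02  9.99789254e-01 -2.37447219e-04 -2.05613923e-04]
```

Call:
jog_arm([
  [[0, 0, -0.06, 0, 0, 0, 255], [0, 0, -0.061, 0, 0, 0, 255], [0, 0, -0.06, 0, 0, 0, 255], [-0.029, 0.075, 0, 0, 0, -0.002, 255], [-0.03, 0.074, 0, 0, 0, -0.002, 255], [-0.03, 0.074, 0, 0, 0, -0.003, 255], [-0.03, 0.075, 0, 0, 0, -0.002, 255], [0, 0, 0, 0, 0, 0, 255]],
])

```text
clock: 14.75
tcp_pos: [0.5007, 0.0591, 0.0551]
orientation: [-0.0, 0.019, 1.0, 0.0]
wrist_force: [-1.2, -0.2, -1.4]
finger_gap: 0.0106
grip_force: 59.1
```

```bash
python3 - <<'E'
from h import *
c=cams.read_camera("top"); save(c,"top6.png"); s=cams.read_camera("scene"); save(s,"sc6.png")
a=c["pixels"][:,:,::-1][190:260,210:370]; b=s["pixels"][:,:,::-1][130:270,200:360]
a=cv2.resize(a,None,fx=5,fy=5,interpolation=cv2.INTER_CUBIC)[:, :800]; b=cv2.resize(b,None,fx=1.7,fy=1.7,interpolation=cv2.INTER_CUBIC)
o=np.zeros((350+b.shape[0],800,3),np.uint8); o[:350]=a; o[350:,:b.shape[1]]=b; cv2.imwrite("pics/c6.png",o)
try:
  cf,r,P,rect=cutpoly(c,"cover","top",.048); print(cf,r.sum(),rect,np.round(cv2.boxPoints(rect)).tolist())
except Exception as e: print(e)
E
```

```text
0.76 631 ((504.5546569824219, 157.68482971191406), (84.72470092773438, 64.91734313964844), 87.1978759765625) [[470.0, 117.0], [535.0, 114.0], [539.0, 198.0], [474.0, 202.0]]
```

View pics/c6.png

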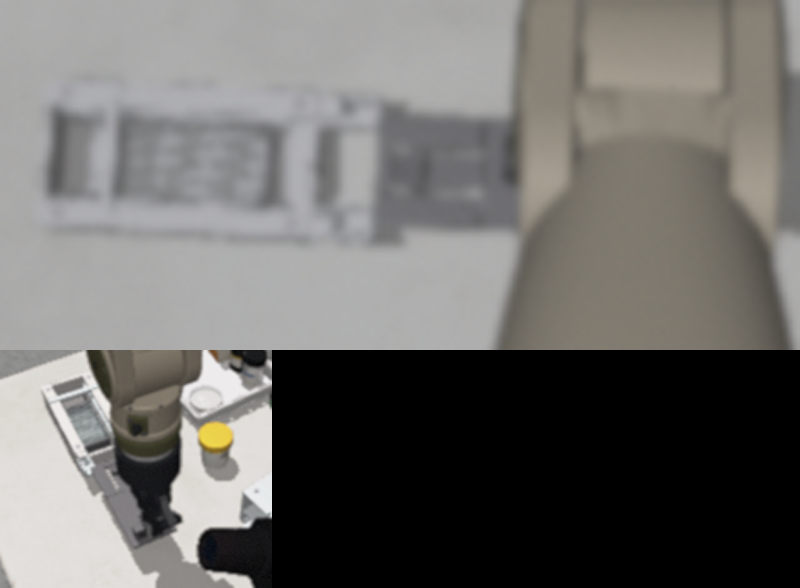

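Call:
jog_arm([
  [[0, 0.036, 0, 0, 0, 0, 255], [0, 0.036, 0, 0, 0, 0, 255], [0, 0, 0.014, 0, 0, 0, 255], [0, 0, 0.014, 0, 0, 0, 255], [0, 0, 0.01, 0, 0, 0, 255], [0, 0, 0, 0, 0, 0, 255], [0, 0, 0, 0, 0, 0, 255]],
])

```text
clock: 15.6
tcp_pos: [0.5006, 0.0753, 0.0457]
orientation: [-0.001, 0.021, 1.0, -0.0]
wrist_force: [-0.3, -0.1, -1.4]
finger_gap: 0.0104
grip_force: 59.1
```

Call:
jog_arm([
  [[0, 0.02, 0, 0, 0, 0, 255], [0, 0.02, 0, 0, 0, 0, 255], [0, 0.02, 0, 0, 0, 0, 255], [0, 0.02, 0, 0, 0, 0, 255], [0, 0.02, 0, 0, 0, 0, 255], [0, 0.02, 0, 0, 0, 0, 255], [0, 0, 0, 0, 0, 0, 255]],
])

```text
clock: 16.3
tcp_pos: [0.502, 0.1062, 0.0458]
orientation: [-0.001, 0.02, 1.0, 0.0]
wrist_force: [0.1, -0.4, -1.5]
finger_gap: 0.0104
grip_force: 59.1
```

Call:
jog_arm([
  [[0, 0.03, 0, 0, 0, 0, 255], [0, 0.03, 0, 0, 0, 0, 255], [0, 0.03, 0, 0, 0, 0, 255], [0, 0.03, 0, 0, 0, 0, 255], [0, 0.03, 0, 0, 0, 0, 255], [0, 0.03, 0, 0, 0, 0, 255], [0, 0, 0, 0, 0, 0, 255]],
])

```text
clock: 17.0
tcp_pos: [0.504, 0.1515, 0.0459]
orientation: [-0.0, 0.02, 1.0, 0.0]
wrist_force: [0.2, -0.8, -1.5]
finger_gap: 0.0106
grip_force: 59.1
```

Call:
jog_arm([
  [[0, 0.03, 0, 0, 0, 0, 255], [0, 0.03, 0, 0, 0, 0, 255], [0, 0.03, 0, 0, 0, 0, 255], [0, 0.03, 0, 0, 0, 0, 255], [0, 0.03, 0, 0, 0, 0, 255], [0, 0, 0, 0, 0, 0, 255]],
])

```text
clock: 17.6
tcp_pos: [0.5056, 0.1891, 0.0459]
orientation: [-0.0, 0.02, 1.0, 0.0]
wrist_force: [1.9, 1.2, -0.7]
finger_gap: 0.0102
grip_force: 59.1
```

Smooth so far. Now slower through the catch.

Call:
jog_arm([
  [[0, 0.02, 0, 0, 0, 0, 255], [0, 0.02, 0, 0, 0, 0, 255], [0, 0.02, 0, 0, 0, 0, 255], [0, 0.02, 0, 0, 0, 0, 255], [0, 0.02, 0, 0, 0, 0, 255], [0, 0.02, 0, 0, 0, 0, 255], [0, 0.02, 0, 0, 0, 0, 255], [0, 0, 0, 0, 0, 0, 255]],
])

```text
clock: 18.4
tcp_pos: [0.5068, 0.2237, 0.0457]
orientation: [-0.001, 0.02, 1.0, 0.0]
wrist_force: [1.4, 2.0, -3.2]
finger_gap: 0.0104
grip_force: 58.9
```

Call:
jog_arm([
  [[0, 0.02, 0, 0, 0, 0, 255], [0, 0.02, 0, 0, 0, 0, 255], [0, 0.02, 0, 0, 0, 0, 255], [0, 0.016, 0, 0, 0, 0, 255], [0, 0, 0, 0, 0, 0, 255]],
])

```text
clock: 18.9
tcp_pos: [0.5076, 0.2417, 0.0457]
orientation: [-0.001, 0.021, 1.0, -0.0]
wrist_force: [1.9, -2.5, -3.5]
finger_gap: 0.0107
grip_force: 59.2
```

Call:
jog_arm([
  [[0, 0.012, 0, 0, 0, 0, 255], [0, 0.012, 0, 0, 0, 0, 255], [0, 0, 0, 0, 0, 0, 255]],
])

```text
clock: 19.2
tcp_pos: [0.5076, 0.2448, 0.0458]
orientation: [-0.001, 0.021, 1.0, -0.003]
wrist_force: [1.4, -13.8, 1.2]
finger_gap: 0.0106
grip_force: 59.8
```

Call:
jog_arm([
  [[0, 0.008, 0, 0, 0, 0, 255], [0, 0.004, 0, 0, 0, 0, 255], [0, 0, 0, 0, 0, 0, 255]],
])

```text
clock: 19.5
tcp_pos: [0.5076, 0.2448, 0.0458]
orientation: [-0.001, 0.022, 1.0, -0.006]
wrist_force: [1.6, -23.6, 2.9]
finger_gap: 0.0106
grip_force: 60.2
```

Call:
jog_arm([
  [[0, -0.015, 0, 0, 0, 0, 255], [0, -0.012, 0, 0, 0, 0, 255], [0, -0.008, 0, 0, 0, 0, 255], [0, 0, 0, 0, 0, 0, 255]],
])

```text
clock: 19.9
tcp_pos: [0.5078, 0.2427, 0.0461]
orientation: [-0.0, 0.02, 1.0, 0.001]
wrist_force: [1.2, -0.9, -0.6]
finger_gap: 0.0108
grip_force: 59.8
```

Call:
jog_arm([
  [[0, -0.01, 0, 0, 0, 0, 255], [0, 0, 0, 0, 0, 0, 255], [0, 0, 0, 0, 0, 0, 255]],
])

```text
clock: 20.2
tcp_pos: [0.508, 0.2423, 0.0463]
orientation: [-0.0, 0.019, 1.0, 0.003]
wrist_force: [1.7, 7.5, -1.2]
finger_gap: 0.0107
grip_force: 59.8
```

Call:
jog_arm([
  [[0, 0.015, 0, 0, 0, 0, 255], [0, 0.013, 0, 0, 0, 0, 255], [0, 0, 0, 0, 0, 0, 255], [0, 0, 0, 0, 0, 0, 255]],
])

```text
clock: 20.6
tcp_pos: [0.5076, 0.2447, 0.0458]
orientation: [-0.001, 0.021, 1.0, -0.002]
wrist_force: [1.7, -7.9, 0.3]
finger_gap: 0.0103
grip_force: 60.4
```

Call:
jog_arm([
  [[0, -0.005, 0, 0, 0, 0, 120], [0, 0, 0, 0, 0, 0, 120], [0, 0, 0, 0, 0, 0, 120], [0, 0, 0, 0, 0, 0, 120], [0, 0, -0.05, 0, 0, 0, 120], [0, 0, -0.1, 0, 0, 0, 120], [0, 0, -0.15, 0, 0, 0, 120], [0.1, -0.1, -0.1, 0, 0, 0, 120], [0.1, -0.15, 0, 0, 0, 0, 120], [0.1, -0.15, 0, 0, 0, 0, 120], [0.05, -0.15, 0, 0, 0, 0, 120], [0, -0.15, 0, 0, 0, 0, 120], [0, 0, 0, 0, 0, 0, 120]],
])

```text
clock: 21.9
tcp_pos: [0.413, 0.0711, 0.1472]
orientation: [0.0, 0.023, 1.0, -0.0]
wrist_force: [0.6, 0.4, 0.3]
finger_gap: 0.0451
grip_force: 0.0
```

```bash
python3 - <<'E'
from h import *
c=cams.read_camera("top"); save(c,"top7.png"); s=cams.read_camera("scene"); save(s,"sc7.png")
a=c["pixels"][:,:,::-1][110:270,200:430]; b=s["pixels"][:,:,::-1][130:230,200:300]
a=cv2.resize(a,None,fx=2,fy=2,interpolation=cv2.INTER_CUBIC); b=cv2.resize(b,None,fx=3.2,fy=3.2,interpolation=cv2.INTER_CUBIC)
cv2.imwrite("pics/c7.png",np.hstack([a,b]))
for t,z in (("cover_grip",.062),("barb",.046),("catch_bar",.042),("counter",0),("pot",0),("bottle",0)):
    for q in spotter.landmark_of(t,"top")[:1]: print(t,q["conf"],at_z(c,q["uv"],z))
E
```

```text
cover_grip 0.75 [0.50417098 0.23844772 0.062     ]
barb 0.49 [0.50688688 0.36588745 0.046     ]
catch_bar 0.58 [0.51384208 0.34382373 0.042     ]
counter 0.79 [ 0.43123873 -0.14783319  0.        ]
pot 0.63 [0.505465   0.33037625 0.        ]
bottle 0.61 [0.76838598 0.07063654 0.        ]
```

View pics/c7.png

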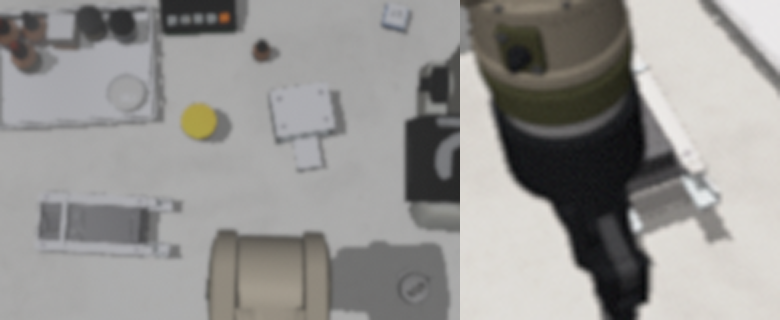

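The cover fills the case from the mouth to the end wall, with the barb past the catch bar (left panel, case at about 40–150, 195–250). The pot, bottle and counter stand where they were, and the arm is clear.

```bash
python3 -c "
from h import *
print(ticket.hand_in())"
```

```text
the job is handed in; nothing more can be done
None
```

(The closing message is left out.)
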